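# Reseat the rings of the recipe file

## Robot

A 6-joint arm with a two-finger parallel gripper is mounted at the origin on the work surface. World frame = base frame: x ahead of the robot, y to its left, z up, the work surface at z = 0. Lengths are in m, angles in rad, forces in N, time in s.
With the tool pointing down it reaches from about 0.35 to 0.85 m from the base axis. Payload 8.1 kg.
Tool frame: the origin (TCP) lies at the very end of the fingers, on their centre line; the grasp point (between the pads) lies robot.tcp_to_grasp behind it (robot.tcp_to_grasp is the distance from the TCP to the grasp point, in m); z points along the fingers, y is the line along which they close (so a half turn about z gives the same grasp; the last joint's range is limited). The gripper opens to 93 mm and grips with 3 to 60 N. Pads are 15 mm wide; open, the fingers measure 128 mm over their backs; the gripper's body (75 mm by 188 mm) begins 65 mm behind the grasp point.
Start: joints at [1.256, 0.13, 1.488, -0, 1.523, -0.085], TCP at [0.137, 0.584, 0.219] pointing down, gripper open.
Joint ranges: [-2.96, 2.96], [-0.89, 2.26], [0.02, 2.5], [-1.34, 4.48], [0, 2.73], [-2.66, 2.66]. Speed limits (rad/s): [2.39, 2.39, 2.79, 3.14, 3.14, 3.14].

## Interface

Orientations are given as a rotation vector (axis times angle).
In Python, from plant import robot gives the robot as it stands. The module is installed in compiled form; this text tells all that it offers.
- The arm moves only by the shell command python3 -m pendant 'ROWS' [FORCE]. ROWS is JSON, a list that holds one entry, the list of rows, each a list of 5 numbers: the opening, from 0 (shut) to 1 (fully open), then the shift along the tool's x, y, z in cm, then the turn about the tool's z in degrees. In form: [[[fingers, x, y, z, roll], ...]]. A call has 1 to 8 rows; each row shifts and turns the commanded pose from where the row before left it, along the tool's axes as they then stand; what a row does not reach is not made up. A row lasts 1/10 s, in which the tool goes at most 50 mm and 8.59 degrees, less where a joint would pass 70% of its speed; a pose out of reach is approached as far as the arm can. A call is refused whole if a number of a shift passes 5 or a number of a turn 8.59, either way. A call with a gripper value outside its range is refused whole. The fingers move at their own pace and stop on an object; FORCE is the grip in N (left out, the last holds). Time passes only in rows, so rows that do not move let the fingers close. It gives the time, the measured TCP pose, the force, the opening and the grip force at its end, in the units of the state.
- robot.read_state(): the state, without advancing time (a new reading comes with each control period).
- robot.read_camera(name): name is "scene" or "top" or "wrist"; returns a dict with "img" (400x640x3 uint8, blue, green, red), "K" (3x3 intrinsics, pixels), "pose" (4x4, takes a point from camera to world coordinates). Camera axes: x right, y up, looking along -z (the intrinsics and any distortion apply to the point x, -y, -z); pixel columns grow to the right and rows downward; lengths in m; the calibration is good to about 2 mm. A picture is of the moment at which its call begins. There is no depth.
- robot.close_job(): hands the job in; it is judged then, once.
The state is a dict: "t": time; "q": joint angles; "dq": joint speeds; "joint_torque": joint torques, N m; "tool_pos": TCP position; "orientation": TCP orientation; "force": force on the tool from outside, world axes, zero at the start; "wrist_torque": the same for the moment, N m; "opening": finger opening in m; "gripper_force": force on a finger pad.
Only numpy, scipy, OpenCV 4.12 (cv2) and the standard library are available. Lean on these libraries where they do the work, as an engineer would, in place of code of your own. Each camera call takes 0.05 s, during which the arm holds its last target. There are 200 camera calls.

## Task

The rings of the open recipe file have jammed part-way. Lift the file's arch lever right up so that its rings swing wide open, then press the lever all the way down again so that they close fully on their posts, and let go. Leave the smaller coverless board, which has a similar lever, alone.

Things in the scene. Friction and masses are not known exactly. Their poses are not given: they have to be found in the camera images.
- file: Open recipe file, fixed: grey-blue covers 4 mm thick, 190 mm along x (spine), 480 along y. Origin on the worktop under the lever. Pages (14 mm high) lie to -y, front cover with a small jar and spoon to +y, z up. Lever hinge at (10, 0, 30) mm, axis along y; lever's free end points to -x. Ring hoops at x = -40, +40, y = -50 to -95, 62 mm high; opening, they swing towards the lever to y = -22.
- lever (a joint): Angle of the file's lever above level (rad): 0 = fully down (stop), rings closed; 1.25 = right up (stop), rings wide open. Starts at 0.15 to 0.5. No spring: friction holds it where it is left; about 3 N at its end moves it. The rings are linked to it and move with it.
- lever_tip (a point): Centre of the rolled end of the file's lever, to pinch or press: a steel roll, diameter 13 mm, 18 mm long along the file's y, on an 11 mm wide strip, 88 mm from the hinge. 30 mm above the worktop (26 above the cover) when down; it rises in an arc about the hinge towards the file's +x. Its axes turn with the lever, y stays the file's y.
- board: Bystander to leave alone, fixed: plywood board without covers, 190 mm along x, 120 along y, 6 mm thick, with a smaller lever arch (lever 62 mm long, lying down; 50 mm high in all). Origin at the centre of its underside, z up. It lies left or right of the file; a mug 88 mm tall stands 155 mm from its centre towards its +x.

How it is judged:
By the outcome, as a careful person would: the job done as asked, in the order asked, and still so for the second after the job is handed in, with the robot touching nothing.
It also fails if it takes over 35 s, if anything falls off the work surface, if the arm or the gripper's body presses on something with over 40 N, if the wrist force passes 120 N, or if a joint passes its speed limit or range.

## Working session

There is one attempt and no reset: what is moved stays moved. The work goes in short steps, Python scripts to look and compute and a shell command to move; the robot and the scene stay as the last step left them, time stands still between calls to the robot, and variables do not carry over. Pictures are saved under pics/ and viewed, at most 10 in all, crops included, and the job is handed in when it is done.

```bash
mkdir -p pics; cat > h.py <<'E'
import numpy as np, cv2
from plant import robot
def snap(name,fn):
    c=robot.read_camera(name); cv2.imwrite('pics/'+fn+'.png',c['img']); np.savez('pics/'+fn+'.npz',K=c['K'],pose=c['pose'],**({'dist':c['dist']} if 'dist' in c else {})); return c
def ray(fn,u,v):
    d=np.load('pics/'+fn+'.npz'); k=np.linalg.inv(d['K'])@[u,v,1]; P=d['pose']
    r=P[:3,:3]@[k[0],-k[1],-k[2]] ; r=P[:3,:3]@np.array([k[0],-k[1],-1.0]); return P[:3,3],r/np.linalg.norm(r)
def plane(fn,u,v,z):
    o,r=ray(fn,u,v); return o+r*(z-o[2])/r[2]
def tri(f1,p1,f2,p2):
    o1,r1=ray(f1,*p1);o2,r2=ray(f2,*p2)
    A=np.stack([r1,-r2],1);s=np.linalg.lstsq(A,o2-o1,rcond=None)[0]
    a=o1+r1*s[0];b=o2+r2*s[1];return (a+b)/2,np.linalg.norm(a-b)
def proj(fn,p):
    d=np.load('pics/'+fn+'.npz');P=d['pose'];c=P[:3,:3].T@(np.array(p)-P[:3,3]);h=d['K']@[c[0]/-c[2],-c[1]/-c[2],1];return h[:2]
E
python3 - <<'E'
from h import *
for n in ('scene','top'):
    c=snap(n,n+'0'); print(c.keys(),c['K'].round(1).tolist(),c['pose'].round(3).tolist())
s=robot.read_state(); print(s['tool_pos'],s['orientation'],s['t'],robot.tcp_to_grasp)
E
```

```text
dict_keys(['img', 'K', 'pose']) [[410.6, 0.0, 318.7], [0.0, 410.6, 203.9], [0.0, 0.0, 1.0]] [[-0.704, -0.37, 0.607, 1.075], [0.71, -0.389, 0.587, 0.592], [0.019, 0.844, 0.536, 0.56], [0.0, 0.0, 0.0, 1.0]]
dict_keys(['img', 'K', 'pose']) [[392.0, 0.0, 316.8], [0.0, 392.0, 189.4], [0.0, 0.0, 1.0]] [[0.027, 0.994, -0.11, 0.449], [-1.0, 0.026, -0.008, 0.034], [-0.005, 0.11, 0.994, 0.846], [0.0, 0.0, 0.0, 1.0]]
[0.13650258 0.58376282 0.21770573] [-3.60178948e-01 -3.12057915e+00  2.48954851e-03] 0.1 0.0188
```

View pics/scene0.png

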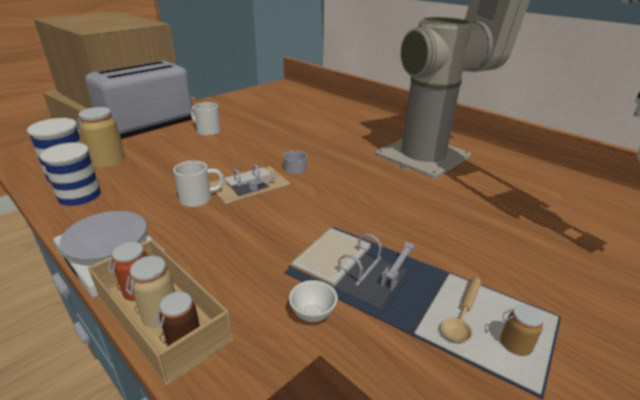

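View pics/top0.png

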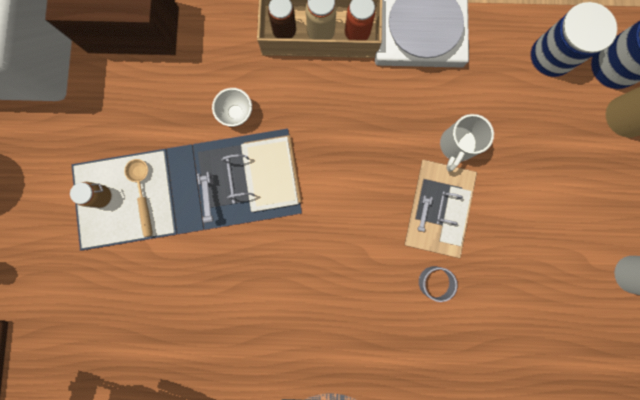

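The file is on the robot's left in the top view: its lever runs from about (206,180) to (208,220), with the rings at (240,180). The board is at (440,205), with a mug and a bowl near it. I'll zoom in on the lever in both views.

```bash
python3 - <<'E'
from h import *
t=cv2.imread('pics/top0.png')[130:240,160:310]; s=cv2.imread('pics/scene0.png')[220:320,320:440]
a=cv2.resize(t,(800,587),interpolation=cv2.INTER_CUBIC)[:, :480*1]
a=cv2.resize(t[:,10:85],(400,587),interpolation=cv2.INTER_CUBIC); b=cv2.resize(s[10:,35:105],(400,514),interpolation=cv2.INTER_CUBIC)
b=cv2.copyMakeBorder(b,0,73,0,0,cv2.BORDER_CONSTANT)
cv2.imwrite('pics/z0.png',np.hstack([a,b]))
img=cv2.imread('pics/top0.png')
# file outline: dark blue band corners by mask
hsv=cv2.cvtColor(img,cv2.COLOR_BGR2HSV)
m=((hsv[...,0]>95)&(hsv[...,0]<125)&(hsv[...,1]>70)).astype(np.uint8)*255
m[:, :60]=0;m[:,320:]=0;m[:125]=0;m[255:]=0
m=cv2.morphologyEx(m,cv2.MORPH_CLOSE,np.ones((3,3)))
pts=cv2.findNonZero(m); r=cv2.minAreaRect(cv2.convexHull(pts)); print(r)
box=cv2.boxPoints(r); W=np.array([plane('top0',*p,0.004) for p in box]); print(W.round(4)); c=W.mean(0);print(c)
for i in range(4): d=W[(i+1)%4]-W[i]; print(np.linalg.norm(d),np.degrees(np.arctan2(d[1],d[0])))
E
```

```text
((254.65853881835938, 175.267333984375), (0.8264198303222656, 110.11357879638672), 34.267333984375)
[[0.4694 0.2398 0.004 ]
 [0.6723 0.1139 0.004 ]
 [0.6713 0.1124 0.004 ]
 [0.4684 0.2383 0.004 ]]
[0.57036176 0.1761089  0.004     ]
0.2387918625017861 -31.807214162369633
0.0018396679578577511 -123.23926910797381
0.23875726726097887 148.18187592398826
0.0017936667367812321 57.82938143329493
```

View pics/z0.png

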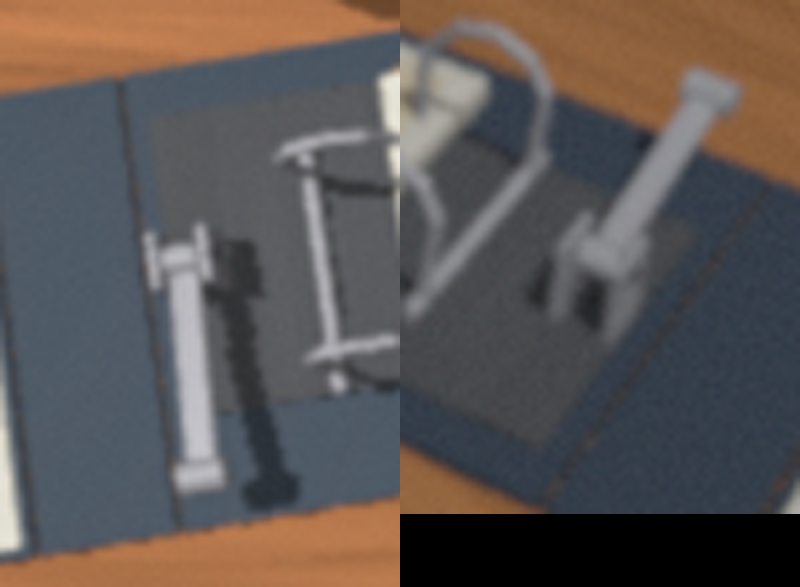

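The zoom gives top-view pixels of hinge (203.4,178.2) and roll (207.5,218.8), and scene-view pixels of roll (409.4,246.3) and hinge (392.1,273.8). The spine crease runs (192.5,145)→(203.8,229.3) in the top view.

```bash
python3 - <<'E'
from h import *
tip,e=tri('top0',(207.5,218.8),'scene0',(409.4,246.3)); hg,e2=tri('top0',(203.4,178.2),'scene0',(392.1,273.8))
print('tip',tip.round(4),e,'hinge',hg.round(4),e2, 'len',np.linalg.norm(tip-hg))
d=tip-hg; print('ang',np.arctan2(d[2],np.hypot(d[0],d[1])),'yaw of file x',np.degrees(np.arctan2(-d[1],-d[0])))
a,b=plane('top0',192.5,145,.004),plane('top0',203.8,229.3,.004); d=a-b; print('crease yaw',np.degrees(np.arctan2(d[1],d[0])),np.linalg.norm(d))
h30=plane('top0',203.4,178.2,.034); print('hinge@z34',h30)
# outer corners approx from view
for p in [(289,130),(301,213),(72,164),(80,249)]: print(p,plane('top0',*p,.004).round(4))
R=cv2.Rodrigues(robot.read_state()['orientation'])[0]; print(R.round(3))
E
```

```text
tip [0.4703 0.2645 0.0416] 0.0029660793964944696 hinge [0.5543 0.2821 0.0315] 0.006108578829040316 len 0.08650555267679792
ang 0.11713432192685437 yaw of file x 11.859837935306395
crease yaw 10.997126078485543 0.1863432056373902
hinge@z34 [0.55582146 0.27888717 0.034     ]
(289, 130) [0.6715 0.1058 0.004 ]
(301, 213) [0.4899 0.0738 0.004 ]
(72, 164) [0.5836 0.577  0.004 ]
(80, 249) [0.4008 0.5423 0.004 ]
[[-0.974  0.228 -0.   ]
 [ 0.228  0.974 -0.002]
 [ 0.    -0.002 -1.   ]]
```

```bash
python3 -m pendant '[[[0.5,0,0,0,-8],[0.5,0,0,0,-8],[0.5,0,0,0,-8],[0.5,-2.7,-3.7,0,0],[0.5,-2.7,-3.7,0,0],[0.5,-2.7,-3.7,0,0],[0.5,-2.7,-3.7,0,0],[0.5,-2.7,-3.7,0,0]]]' 8
python3 -m pendant '[[[0.5,-2.7,-3.7,0,0],[0.5,-2.7,-3.7,0,0],[0.5,-2.7,-3.7,0,0],[0.5,-2.7,-3.7,0,0],[0.5,-2,-3.0,0,0],[0.5,0,0,0,0],[0.5,0,0,0,0]]]'
python3 - <<'E'
from h import *
c=snap('wrist','w0'); print(c['K'].round(1).tolist(),c['pose'].round(3).tolist()); s=robot.read_state(); print(s['tool_pos'],cv2.Rodrigues(s['orientation'])[0].round(3).tolist(),s['t'],s['opening'])
print(proj('w0',[.4703,.2645,.0416]))
E
```

```text
t: 0.9
tool_pos: [0.3048, 0.4263, 0.2182]
orientation: [0.297, -3.127, 0.001]
force: [1.6, 0.2, 0.4]
opening: 0.0469
gripper_force: 0.0
t: 1.6
tool_pos: [0.4632, 0.2765, 0.2181]
orientation: [0.293, -3.127, 0.0]
force: [-0.4, 0.1, 0.5]
opening: 0.0462
gripper_force: 0.0
[[276.7, 0.0, 315.5], [0.0, 276.7, 200.2], [0.0, 0.0, 1.0]] [[-0.185, -0.94, -0.285, 0.383], [0.983, -0.177, -0.055, 0.262], [0.001, -0.29, 0.957, 0.385], [0.0, 0.0, 0.0, 1.0]]
[0.46266494 0.2772904  0.21818294] [[-0.982, -0.187, -0.001], [-0.187, 0.982, -0.0], [0.001, 0.0, -1.0]] 1.65 0.04674449801008346
[304.60181562 187.11106313]
```

View pics/w0.png

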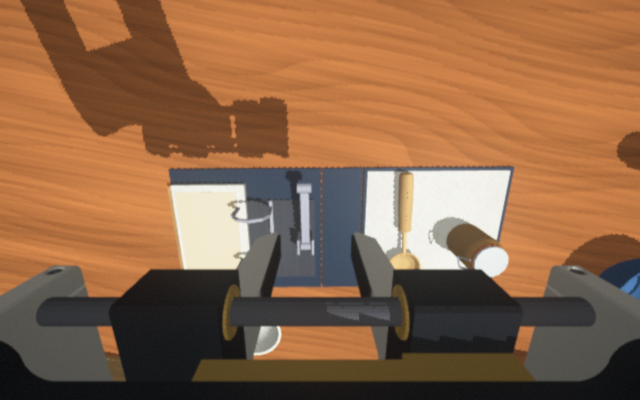

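The wrist view shows the roll at about (304,187). The triangulated tip projects to (304.6,187.1), so they agree, and the file edges are level in the image, so the yaw is right. I'll come down over it and look from close.

```bash
python3 -m pendant '[[[0.5,-0.5,-1.4,3,0],[0.5,0,0,4,0],[0.5,0,0,4,0],[0.5,0,0,2,0],[0.5,0,0,0,0],[0.5,0,0,0,0]]]'
python3 - <<'E'
from h import *
c=snap('wrist','w1'); s=robot.read_state(); print(s['tool_pos'])
for z in (.041,.045,.05): print(z,proj('w1',[.4703,.2645,z]))
cv2.imwrite('pics/w1c.png',cv2.resize(c['img'][100:300,180:450],(800,593)))
E
```

```text
t: 2.25
tool_pos: [0.4701, 0.2653, 0.0892]
orientation: [0.299, -3.127, -0.0]
force: [1.2, -0.5, 1.4]
opening: 0.0466
gripper_force: 0.0
[0.4711359  0.26554662 0.09030104]
0.041 [313.66735478 219.49226435]
0.045 [313.64191631 221.24642326]
0.05 [313.60887951 223.52454059]
```

View pics/w1c.png

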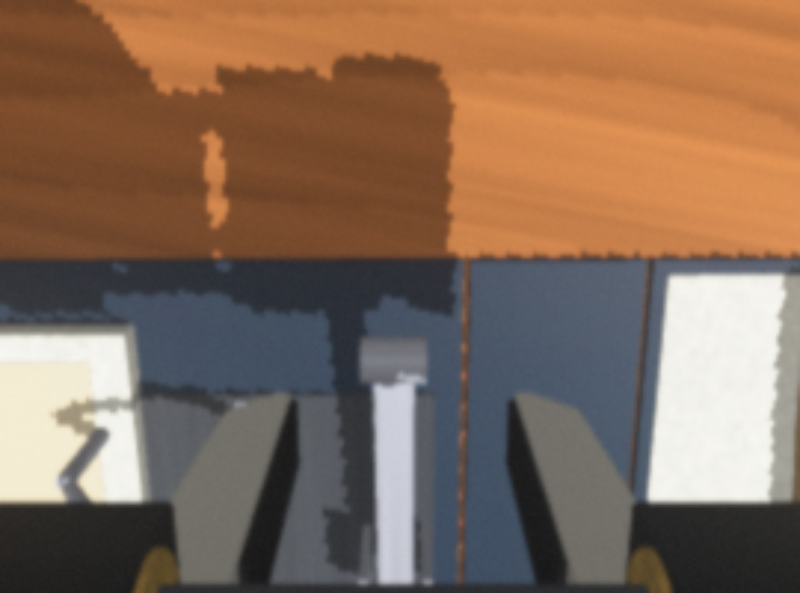

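The roll is at crop (393,360), which is full-image (312.6,221.5). That matches a tip at z≈0.045 to within a pixel, and it sits centred between the fingers. Now descend and pinch.

```bash
python3 -m pendant '[[[0.5,0,0,3.5,0],[0.5,0,0,3,0],[0.5,0,0,0,0],[0.05,0,0,0,0],[0.05,0,0,0,0],[0.05,0,0,0,0],[0.05,0,0,0,0],[0.05,0,0,0,0]]]' 25
python3 -c "
from h import *
s=robot.read_state();print(s['tool_pos'],s['force'],s['opening'],s['gripper_force'])"
```

```text
t: 3.1
tool_pos: [0.4721, 0.2635, 0.0249]
orientation: [-0.296, 3.125, -0.002]
force: [2.4, -5.4, 2.6]
opening: 0.0172
gripper_force: 25.0
[0.47214188 0.26349299 0.02491522] [ 2.37729248 -5.42625646  2.55504127] 0.017214213680600332 25.00033736228943
```

```bash
python3 -m pendant '[[[0.05,-0.2,0,-1.0,0],[0.05,-0.4,0,-1.0,0],[0.05,-0.5,0,-0.95,0],[0.05,-0.55,0,-0.9,0],[0.05,-0.7,0,-0.8,0],[0.05,-0.75,0,-0.7,0],[0.05,0,0,0,0]]]'
python3 -c "
from h import *
s=robot.read_state();print(s['tool_pos'],s['force'],s['opening'],s['gripper_force'])"
```

```text
t: 3.8
tool_pos: [0.5014, 0.2692, 0.0784]
orientation: [0.296, -3.127, 0.002]
force: [-5.0, -7.0, 6.7]
opening: 0.0177
gripper_force: 25.0
[0.50144242 0.26923587 0.07838903] [-5.02075292 -6.99352906  6.67610615] 0.01765392873583195 24.99368816614151
```

```bash
python3 -m pendant '[[[0.05,-0.7,0,-0.55,0],[0.05,-0.76,0,-0.45,0],[0.05,-0.7,0,-0.3,0],[0.05,-0.7,0,-0.25,0],[0.05,-0.4,0,-0.1,0],[0.05,0,0,0,0],[0.05,0,0,0,0]]]'
python3 - <<'E'
from h import *
s=robot.read_state();print(s['tool_pos'],s['force'],s['opening'],s['gripper_force'])
c=snap('scene','s1'); cv2.imwrite('pics/s1c.png',cv2.resize(c['img'][180:330,270:470],(800,600)))
E
```

```text
t: 4.5
tool_pos: [0.534, 0.2756, 0.0955]
orientation: [-0.296, 3.127, -0.002]
force: [-2.6, -6.9, 8.0]
opening: 0.0171
gripper_force: 25.0
[0.53396998 0.27557216 0.09545328] [-2.57029825 -6.94766655  8.0458995 ] 0.01710927524913655 25.001087486743927
```

View pics/s1c.png

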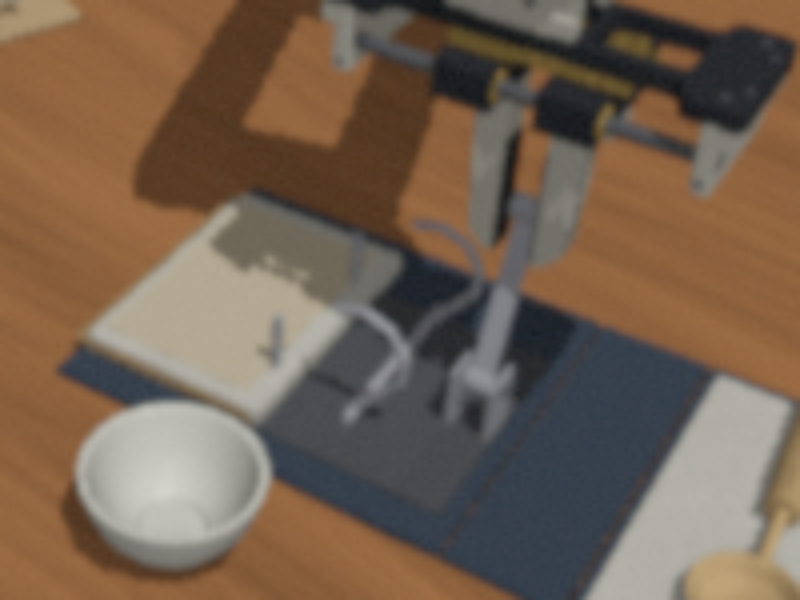

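The rings have swung off their posts (post at crop (278,340), hoop tips at crop (340,300) and (420,225)), and the lever stands steep between the pads at crop (515,230). I'll push a little further to be sure it is on its stop.

```bash
python3 -m pendant '[[[0.05,-0.4,0,-0.1,0],[0.05,-0.3,0,0,0],[0.05,0,0,0,0]]]'
python3 -c "
from h import *
s=robot.read_state();print(s['tool_pos'],s['force'],s['opening'],s['gripper_force'])"
```

```text
t: 4.85
tool_pos: [0.5398, 0.2768, 0.0967]
orientation: [0.296, -3.126, 0.002]
force: [-9.0, -8.2, 13.1]
opening: 0.017
gripper_force: 25.0
[0.53983781 0.27677353 0.09671773] [-8.98850048 -8.19550705 13.12383343] 0.016994197654059146 24.976349472999573
```

The force rose, so the tool is past the stop geometry and the pads may be slipping over the roll. I'll let go, re-centre, and look at the lever angle.

```bash
python3 -m pendant '[[[0.4,0,0,0,0],[0.4,0,0,0,0],[0.4,0,0,0,0],[0.4,1.0,0,0,0],[0.4,0,0,0,0]]]'
python3 - <<'E'
from h import *
c=snap('scene','s2');w=snap('wrist','w2');s=robot.read_state();print(s['tool_pos'],s['force'],s['opening'])
a=cv2.resize(c['img'][200:300,360:440],(400,500)); b=cv2.resize(w['img'][180:380,230:390],(400,500))
cv2.imwrite('pics/s2c.png',np.hstack([a,b]))
hx=np.array([.5557,.2810]);e=np.array([.9826,.1857])
for th in (1.05,1.15,1.25):
    p=[*(hx-.088*np.cos(th)*e),.030+.088*np.sin(th)]; q=proj('s2',p);r=proj('w2',p); print(th,np.round(p,4),(q-[360,200])*5,(r-[230,180])*2.5+[400,0])
E
```

```text
t: 5.35
tool_pos: [0.5289, 0.2757, 0.0943]
orientation: [0.297, -3.126, 0.0]
force: [-0.8, 0.3, -0.1]
opening: 0.0371
gripper_force: 0.0
[0.52978762 0.27577996 0.09457085] [ 0.00345633  0.75983395 -0.67305999] 0.03720718451591422
1.05 [0.5127 0.2729 0.1063] [221.00018663 154.76305724] [612.72284653 121.5823245 ]
1.15 [0.5204 0.2743 0.1103] [213.69520585 156.24441133] [612.66051939 158.39922442]
1.25 [0.5284 0.2758 0.1135] [205.55849591 159.98742516] [612.59638182 195.59916551]
```

View pics/s2c.png

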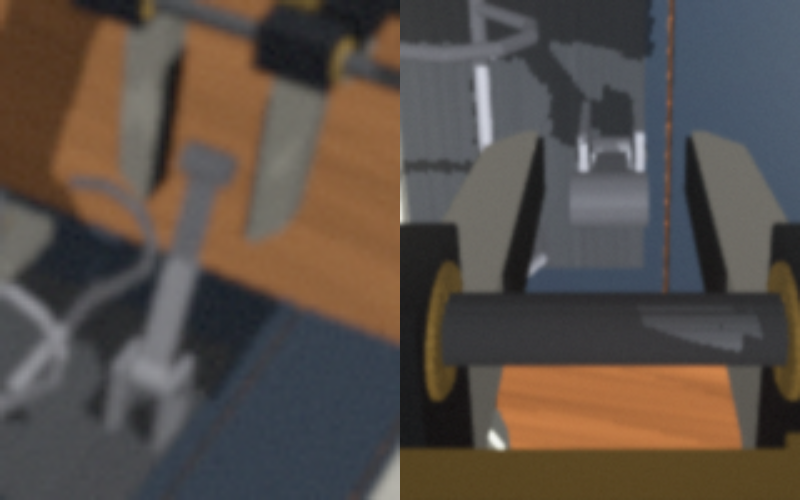

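The roll is at crop (208,163) in the scene view and crop (609,198) in the wrist view. The predictions for 1.25 rad are (206,160) and (613,196), so the lever is right up with the rings wide open. Now pinch again and bring it down along the arc.

```bash
python3 -m pendant '[[[0.05,0,0,0,0],[0.05,0,0,0,0],[0.05,0,0,0,0],[0.05,0,0,0,0],[0.05,0.65,0,0.25,0],[0.05,0.73,0,0.34,0],[0.05,0.74,0,0.44,0],[0.05,0.72,0,0.54,0]]]' 25
python3 -m pendant '[[[0.05,0.75,0,0.7,0],[0.05,0.7,0,0.82,0],[0.05,0.57,0,0.89,0],[0.05,0.48,0,0.94,0],[0.05,0.37,0,1.0,0],[0.05,0.21,0,1.03,0],[0.05,0.1,0,0.8,0],[0.05,0,0,0.6,0]]]'
python3 -m pendant '[[[0.05,0,0,0,0],[0.05,0,0,0.2,0],[0.05,0,0,0,0]]]'
```

```text
t: 6.25
tool_pos: [0.504, 0.2698, 0.0805]
orientation: [-0.295, 3.124, -0.001]
force: [2.2, -6.3, 7.6]
opening: 0.0177
gripper_force: 25.0
t: 7.05
tool_pos: [0.4699, 0.2631, 0.0103]
orientation: [0.296, -3.125, 0.003]
force: [-4.8, -8.7, 5.1]
opening: 0.0174
gripper_force: 25.0
t: 7.35
tool_pos: [0.4698, 0.263, 0.0082]
orientation: [0.296, -3.125, 0.003]
force: [-2.9, -6.4, 0.7]
opening: 0.0175
gripper_force: 25.0
```

Now release, rise, shut the fingers, and press the roll from above to be sure it is fully down.

```bash
python3 -m pendant '[[[0.4,0,0,0,0],[0.4,0,0,0,0],[0.4,0,0,-2,0],[0.4,0,0,-3,0],[0,0,0,0,0],[0,0,0,0,0],[0,0,0,0,0],[0,0,0,0,0]]]'
python3 -m pendant '[[[0,0,0,1.2,0],[0,0,0,0.6,0],[0,0,0,0.3,0],[0,0,0,0,0]]]'
```

```text
t: 8.15
tool_pos: [0.4702, 0.2641, 0.0579]
orientation: [0.296, -3.126, 0.001]
force: [1.1, 0.1, -0.1]
opening: 0.0099
gripper_force: 0.0
t: 8.55
tool_pos: [0.4704, 0.2641, 0.0371]
orientation: [0.296, -3.126, 0.001]
force: [-0.2, 0.3, 0.9]
opening: 0.0005
gripper_force: 0.0
```

```bash
python3 -m pendant '[[[0,0,0,0.2,0],[0,0,0,0,0]]]'; python3 -m pendant '[[[0,0,0,0.15,0],[0,0,0,0,0]]]'
```

```text
t: 8.75
tool_pos: [0.4711, 0.2644, 0.0364]
orientation: [0.297, -3.127, 0.0]
force: [-2.3, -1.4, 4.0]
opening: 0.0003
gripper_force: 1.8
t: 8.95
tool_pos: [0.4712, 0.2645, 0.036]
orientation: [-0.297, 3.128, 0.0]
force: [-6.1, -2.3, 13.7]
opening: 0.0005
gripper_force: 6.4
```

The fingers meet the roll at 36.5 mm, its height when fully down, and it holds firm at 14 N. Retreat and check.

```bash
python3 -m pendant '[[[0,0,0,-2,0],[0,0,0,-4,0],[0,0,0,-5,0],[0,4,0,-4,0],[0,4,0,0,0],[0,4,0,0,0],[0,0,0,0,0],[0,0,0,0,0]]]'
python3 - <<'E'
from h import *
c=snap('scene','s3'); t=snap('top','t3')
cv2.imwrite('pics/s3c.png',np.hstack([cv2.resize(c['img'][210:330,280:440],(400,300)),cv2.resize(t['img'][130:235,170:310],(400,300))]))
E
```

```text
t: 9.75
tool_pos: [0.3577, 0.2429, 0.1804]
orientation: [-0.297, 3.126, 0.001]
force: [0.2, 0.3, 0.1]
opening: 0.0003
gripper_force: 0.0
```

View pics/s3c.png

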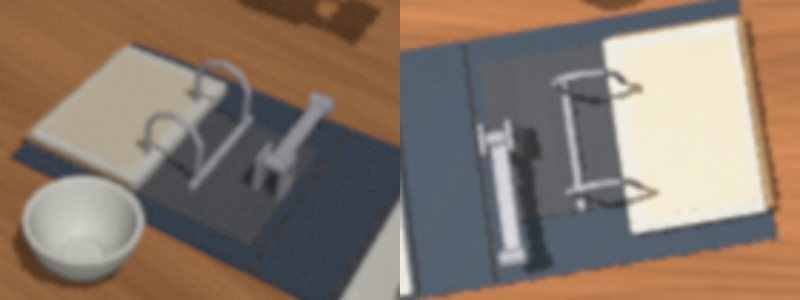

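The lever is flat (roll at crop (322,102) in the scene view), the hoops are closed on their posts at crop (145,150) and (195,92), and the robot is clear of everything.

```bash
python3 -c "
from plant import robot
print(robot.close_job())"
```

```text
the job is handed in; nothing more can be done
None
```

I lifted the file's lever right up so the rings swung wide open, pressed it fully down so they closed on their posts, let go, and handed the job in at about 10 s without going near the board.

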